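# Check-weigh a roll of parcel tape on a balance

### The job

A full roll of parcel tape weighs 300 g: check the one on the balance by standing the 200 g and the 100 g brass weight upright on the empty pan, side by side, so that the beam comes to rest level. Leave both weights standing there.

Things in the scene. Friction and masses are not known exactly. Their poses are not given: they have to be found in the camera images.
- beam (a joint): tilt of the balance's grey beam (280 mm between pan pivots, low steel stand), rad: 0 is level (pointer at the black mark on the white plate), positive the empty pan high; stops at +-0.09, +0.09 at the start. 10 g of difference tilts it about 0.023. The pans stay horizontal and only rise and sink (12.6 mm at a stop); where a load stands on a pan does not matter.
- pan_floor (a point): centre of the upper face of the empty pan (right end; the tape roll, 96 mm across, 48 high, is on the other): steel plate 130 mm (its x) by 140 (its y, along the beam to the roll), rim 2.5 mm high; z up. 65 mm over the bench when level, 78 at the start. It yields: to about 3 N empty, 1 N with 200 g on it, so set weights down by height; it sinks 13 mm when the right load is let go.
- w200_center (a point): centre (half-way up) of the 200 g weight: brass cylinder 30 mm in diameter, 36 high, with a necked knob (18 across) on top, 54 high in all; z is its upright axis. Second largest of four alike brass weights standing on the bench before the balance; the largest (42 across, 68 high, 500 g) is not wanted.
- w100_center (a point): centre (half-way up) of the 100 g weight: brass cylinder 24 mm in diameter, 30 high, with a necked knob (14 across) on top, 44 high in all; z is its upright axis. Third largest of the four brass weights; the smallest (19 across, 34 high, 50 g) is not wanted.

How it is judged:
At the end, for the whole second after the job is handed in: Both the 200 g and the 100 g weight stand upright (within 10 degrees) on the weight pan, their centres within the plate (60 mm of its middle across the beam, 65 mm along it), and the beam is at rest and level within 0.035 rad (2 degrees) (value of joint beam between -0.035 and 0.035 rad and velocity of joint beam between -0.05 and 0.05 rad/s and x of w200_center in the frame of pan_floor between -0.06 and 0.06 m and y of w200_center in the frame of pan_floor between -0.065 and 0.065 m and z of w200_center in the frame of pan_floor between 0.02 and 0.034 m and angle between each of w200_center, w100_center's own z axis and vertical below 0.17 rad and x of w100_center in the frame of pan_floor between -0.06 and 0.06 m and y of w100_center in the frame of pan_floor between -0.065 and 0.065 m and z of w100_center in the frame of pan_floor between 0.015 and 0.029 m); the robot touches nothing.
It also fails if it takes over 72 s, if anything falls off the work surface, if the arm or the gripper's body presses on something with over 40 N, if the wrist force passes 120 N, or if a joint passes its speed limit or range.

### The arm

A 6-joint arm with a two-finger parallel gripper is mounted at the origin on the work surface; the furniture and walls round the work are solid. World frame = base frame: x ahead of the robot, y to its left, z up, the work surface at z = 0. Lengths are in m, angles in rad, forces in N, time in s.
With the tool pointing down it reaches from about 0.35 to 0.85 m from the base axis. Payload 8.1 kg.
Tool frame: the origin (TCP) lies at the very end of the fingers, on their centre line; the grasp point (between the pads) lies 19 mm behind it (robot.pinch_z is the distance from the TCP to the grasp point, in m); x points along the fingers, z is the direction in which the jaws open and shut, and the axes are right-handed (so a half turn about x gives the same grasp; the last joint's range is limited). The gripper opens to 93 mm and grips with 3 to 60 N. Pads are 15 mm wide; open, the fingers measure 128 mm over their backs; the gripper's body (75 mm by 188 mm) begins 65 mm behind the grasp point.
Start: joints at [1.248, 0.13, 1.488, -0, 1.523, -0.085], TCP at [0.141, 0.583, 0.219] pointing down, gripper open.
Joint ranges: [-2.96, 2.96], [-0.89, 2.26], [0.02, 2.5], [-1.34, 4.48], [0, 2.73], [-2.66, 2.66]. Speed limits (rad/s): [2.39, 2.39, 2.79, 3.14, 3.14, 3.14].

### API

Orientations are given as a rotation vector (axis times angle).
In Python, from plant import robot, optics, ticket gives the robot as it stands.
- The arm moves only by the tool jog_arm, never from a script. Its argument "targets" is a list of rows, each a list of 7 numbers: the shift along the tool's x, y, z in cm, then the turn, a rotation vector about the tool's x, y, z in degrees, then the closure, from 0 (fully open) to 1 (shut). In form: [[dx, dy, dz, ax, ay, az, grip], ...]. A call has 1 to 5 rows; each row is the pose to reach, as a shift and turn from the pose measured when the call began, along the tool's axes at that moment; what a row does not reach only later rows make up. A row lasts 1/8 s, in which the tool goes at most 62.5 mm and 10.7 degrees, less where a joint would pass 70% of its speed; a pose out of reach is approached as far as the arm can. A call with a gripper value outside its range is refused whole. The fingers move at their own pace and stop on an object; "squeeze" is the grip in N (left out, the last holds). Time passes only in rows, so rows that repeat a pose let the fingers close. It gives the time, the measured TCP pose, the force and the opening at its end, in the units of the state.
- robot.read_state(): the state, without advancing time (a new reading comes with each control period).
- optics.read_camera(name): name is "scene" or "top" or "wrist"; returns a dict with "frame" (384x512x3 uint8, red, green, blue), "vertical_fov" (degrees; the focal length in pixels is half the picture's height over the tangent of half this angle, whatever the lens; pixels are square), "cx", "cy" (the principal point, pixels), "R" (3x3) and "t" (3): a world point X has camera coordinates R X + t. Camera axes: x right, y down, z forward; pixel columns grow to the right and rows downward; lengths in m; the calibration is good to about 2 mm. A picture is of the moment at which its call begins. There is no depth.
- ticket.close_job(): hands the job in, once; it reports no verdict.
The state is a dict: "t": time; "q": joint angles; "dq": joint speeds; "joint_torque": joint torques, N m; "tool_pos": TCP position; "orientation": TCP orientation; "force": force on the tool from outside, world axes, zero at the start; "wrist_torque": the same for the moment, N m; "opening": finger opening in m.
Only numpy, scipy, OpenCV 4.12 (cv2) and the standard library are available. Lean on these libraries where they do the work, as an engineer would, in place of code of your own. Each camera call takes 0.05 s, during which the arm holds its last target.

## Working session

There is one attempt and no reset: what is moved stays moved. The work goes in short steps, Python scripts to look and compute and a tool call to move; the robot and the scene stay as the last step left them, time stands still between calls to the robot, and variables do not carry over. Pictures are saved under pics/ and viewed, and the job is handed in when it is done.

Besides the shell and the picture viewer there is one more tool, called after "Request:" as name([rows], argument=value, ...), one row to a line, values as JSON. jog_arm: Moves the arm, as the interface text tells. Its arguments: {"type":"object","properties":{"targets":{"type":"array"},"squeeze":{"type":"number"}},"required":["targets"]}

```bash
mkdir -p pics; ls
python3 - <<'E'
from plant import robot, optics, ticket
import cv2,json
s=robot.read_state();print(s, robot.pinch_z)
for n in ["scene","top","wrist"]:
    c=optics.read_camera(n);cv2.imwrite(f"pics/{n}0.png",c["frame"][:,:,::-1])
    print(n,c["vertical_fov"],c["cx"],c["cy"],c["R"],c["t"])
E
```

```text
pics
{'t': 0.0, 'q': array([ 1.24763842e+00,  1.31148296e-01,  1.48929234e+00, -1.20423011e-05,
        1.52295781e+00, -8.54345207e-02]), 'dq': array([ 3.26807853e-05,  2.03164226e-03, -4.96593823e-04,  1.08638339e-03,
       -4.77377934e-04,  1.89584977e-03]), 'joint_torque': array([-7.21691904e-04, -5.59828162e+01, -4.91771793e+01,  7.65514397e-02,
        3.46327003e-02, -2.19125718e-04]), 'tool_pos': array([0.14111816, 0.58259055, 0.21758794]), 'orientation': array([-1.03337619,  1.31386266,  1.03170391]), 'force': array([-0.1097016 , -0.89189923,  0.85794611]), 'wrist_torque': array([-0.01564503,  0.02352385,  0.05261278]), 'opening': 0.09290188828573925} 0.0188
scene 46.21220422314232 251.28491459469666 195.21316981372317 [[ 0.81364891 -0.58125942  0.01062746]
 [-0.25595194 -0.37457608 -0.89116854]
 [ 0.5219809   0.72237819 -0.4535479 ]] [-0.25049107  0.30395619  0.39879907]
top 51.51226455519055 252.15792371501223 191.29974336345848 [[-3.41136829e-03 -9.99303866e-01  3.71503133e-02]
 [-9.94195540e-01 -6.05727897e-04 -1.07586532e-01]
 [ 1.07534140e-01 -3.73016931e-02 -9.93501380e-01]] [0.28412017 0.50861041 0.90744452]
wrist 63.198576399188816 255.30406683546576 192.33192318479644 [[ 0.23585389  0.97178777 -0.0012117 ]
 [ 0.93800757 -0.22732915  0.26165484]
 [ 0.25399752 -0.06284889 -0.96516075]] [-0.59943539 -0.02847862  0.3896069 ]
```

View pics/scene0.png

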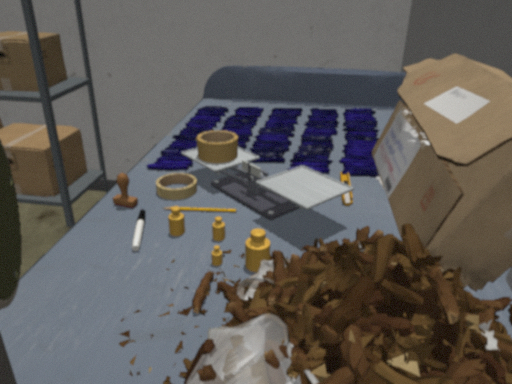

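View pics/top0.png

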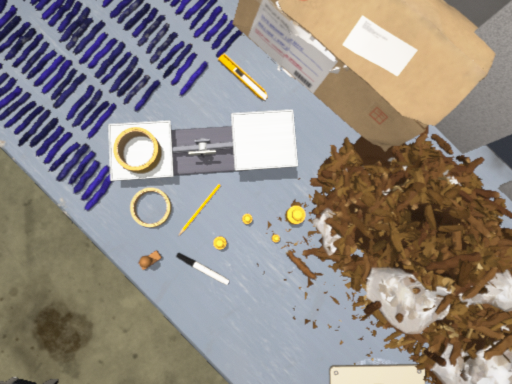

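View pics/wrist0.png

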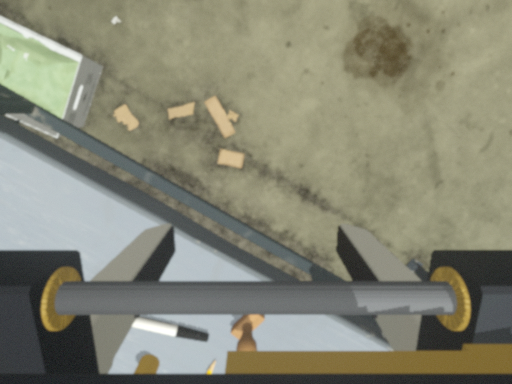

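The top view shows the empty pan around (265,140). The weights are at 500 g (296,214), 200 g (220,243), 100 g (247,218) and 50 g (276,238). In the scene view the 200 g is at (177,221) and the 100 g at (218,229).

```bash
cat > h.py <<'E'
import numpy as np, cv2
from scipy.spatial.transform import Rotation as Ro
def K(c):
    h=c["frame"].shape[0]; f=h/2/np.tan(np.radians(c["vertical_fov"])/2); return f
def ray(c,u,v):
    f=K(c); d=np.array([(u-c["cx"])/f,(v-c["cy"])/f,1.]); R=np.array(c["R"]);t=np.array(c["t"])
    return -R.T@t, R.T@d
def onz(c,u,v,z):
    o,d=ray(c,u,v); return o+d*(z-o[2])/d[2]
def proj(c,X):
    p=np.array(c["R"])@np.array(X)+np.array(c["t"]);f=K(c); return np.array([c["cx"]+f*p[0]/p[2],c["cy"]+f*p[1]/p[2]])
def tri(c1,p1,c2,p2):
    o1,d1=ray(c1,*p1);o2,d2=ray(c2,*p2)
    s=np.linalg.lstsq(np.c_[d1,-d2],o2-o1,rcond=None)[0]
    a=o1+s[0]*d1;b=o2+s[1]*d2
    return (a+b)/2,np.linalg.norm(a-b)
def blobs(c,roi,lo,hi,amin=20):
    hsv=cv2.cvtColor(c["frame"],cv2.COLOR_RGB2HSV);m=cv2.inRange(hsv,lo,hi)
    x0,y0,x1,y1=roi;z=np.zeros_like(m);z[y0:y1,x0:x1]=m[y0:y1,x0:x1]
    n,l,s,ce=cv2.connectedComponentsWithStats(z)
    return [(s[i],ce[i]) for i in range(1,n) if s[i][4]>=amin],z
E
python3 - <<'E'
from h import *
from plant import optics
T=optics.read_camera("top");S=optics.read_camera("scene")
for c,r in((T,(170,195,310,255)),(S,(160,195,275,275))):
    b,m=blobs(c,r,(15,120,80),(35,255,255),10)
    for s,ce in b:print(s,ce.round(1))
crop=cv2.resize(T["frame"][90:265,100:320],None,fx=3.4,fy=3.4,interpolation=cv2.INTER_CUBIC)
cv2.imwrite("pics/tc.png",crop[:,:,::-1])
crop=cv2.resize(S["frame"][120:280,150:370],None,fx=3.4,fy=3.4,interpolation=cv2.INTER_CUBIC)
cv2.imwrite("pics/sc.png",crop[:,:,::-1])
hsv=cv2.cvtColor(T["frame"],cv2.COLOR_RGB2HSV)
m=((hsv[:,:,1]<40)&(hsv[:,:,2]>170)).astype('uint8')
z=np.zeros_like(m);z[100:180,225:305]=m[100:180,225:305]
n,l,s,ce=cv2.connectedComponentsWithStats(z)
for i in range(1,n):
    if s[i][4]>500:
        cn=cv2.findContours((l==i).astype('uint8'),0,2)[0][0]
        r=cv2.minAreaRect(cn);print(s[i],r)
        bp=cv2.boxPoints(r);print(bp,[onz(T,*p,.079).round(4) for p in bp],onz(T,*r[0],.079))
E
```

```text
[183 195  30  36 132] [196.7 212.4]
[286 202  19  22 311] [295.  213.7]
[242 214  10  10  80] [246.9 218.5]
[272 234   8   8  47] [275.3 237.8]
[214 237  13  13 128] [219.7 242.5]
[169 206  67  30 499] [186.  217.3]
[213 217  11  24 208] [218.2 229. ]
[246 229  24  43 739] [256.5 249. ]
[212 246  10  19 140] [216.5 255.6]
[ 225  100   80   80 5234] ((264.5, 139.5), (79.0, 79.0), 90.0)
[[225. 100.]
 [304. 100.]
 [304. 179.]
 [225. 179.]] [array([0.7087, 0.3458, 0.079 ]), array([0.7104, 0.1676, 0.079 ]), array([0.5303, 0.1708, 0.079 ]), array([0.53  , 0.3451, 0.079 ])] [0.61886159 0.25764782 0.079     ]
```

View pics/tc.png

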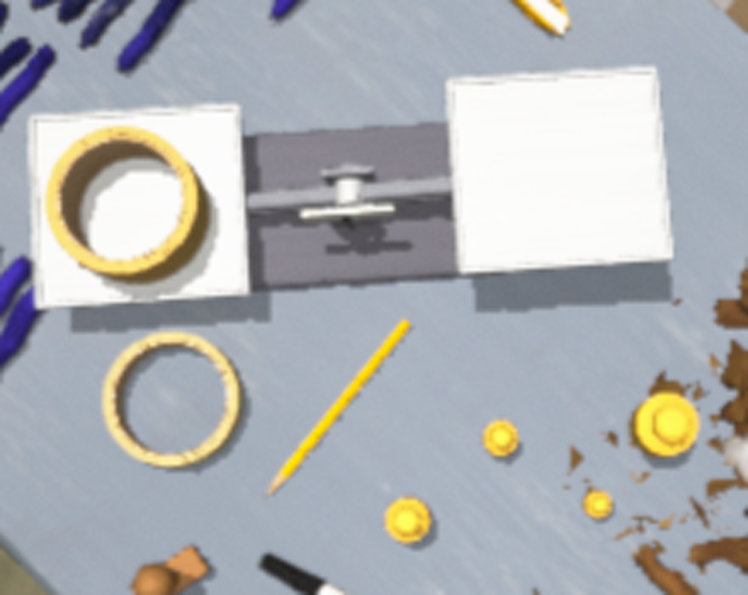

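View pics/sc.png

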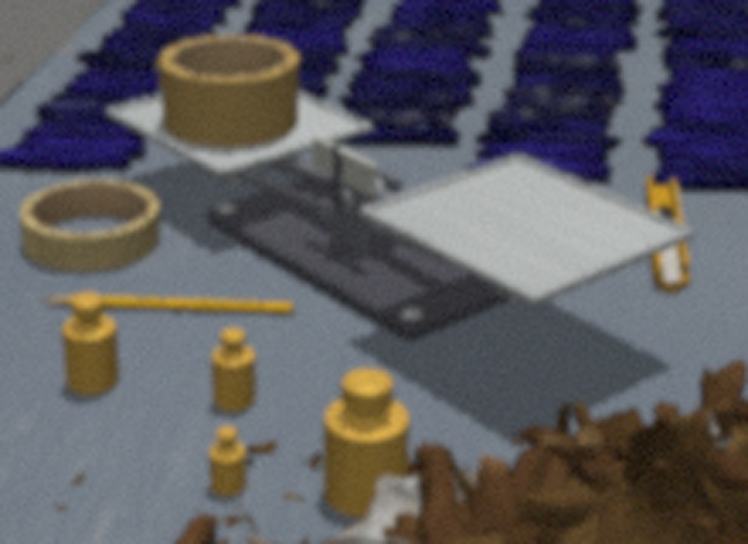

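The top crop shows the pan corners at (447,78), (657,67), (672,258) and (461,273). The 200 g knob is at (407,520) and the 100 g knob at (501,438). In the scene crop the knobs are at (88,302) and (233,337).

Run:
```python
from h import *
from plant import optics,robot
T=optics.read_camera("top");S=optics.read_camera("scene")
tc=lambda p:((p[0]+.5)/3.4-.5+100,(p[1]+.5)/3.4-.5+90)
sc=lambda p:((p[0]+.5)/3.4-.5+150,(p[1]+.5)/3.4-.5+120)
c=[onz(T,*tc(p),.08) for p in((447,78),(657,67),(672,258),(461,273))]
print(np.round(c,4),np.mean(c,0))
for a,b in zip(((447,78),(657,67),(672,258),(461,273)),((518,153),(690,232),(535,300),(362,212))): print(tri(T,tc(a),S,sc(b)))
for n,a,b,h in(("200",(407,520),(88,302),.049),("100",(501,438),(233,337),.040)):
    print(n,tri(T,tc(a),S,sc(b)),onz(T,*tc(a),h),onz(S,*sc(b),h))
print(onz(T,219.7,242.5,.04),onz(T,246.9,218.5,.034),onz(T,275.3,237.8,.025),onz(T,295,213.7,.05))
s=robot.read_state();print(Ro.from_rotvec(s["orientation"]).as_matrix().round(4))
```

```text
[[0.6795 0.332  0.08  ]
 [0.6881 0.1933 0.08  ]
 [0.5602 0.1854 0.08  ]
 [0.55   0.3227 0.08  ]] [0.61945676 0.25832717 0.08      ]
(array([0.67860247, 0.3327146 , 0.07956299]), np.float64(0.0024709249738457317))
(array([0.6869247 , 0.19447874, 0.07837495]), np.float64(0.0042125781842343715))
(array([0.56017115, 0.18532828, 0.07745625]), np.float64(0.0011869058386256967))
(array([0.55001056, 0.32299394, 0.07657684]), np.float64(0.0012025143789301711))
200 (array([0.390461  , 0.35822832, 0.05067123]), np.float64(0.0013073226247212535)) [0.39101411 0.35801353 0.049     ] [0.39120396 0.36136587 0.049     ]
100 (array([0.44463037, 0.29620122, 0.04036662]), np.float64(0.0007069341862054225)) [0.44495284 0.29601797 0.04      ] [0.44463676 0.29689629 0.04      ]
[0.39102705 0.35763547 0.04      ] [0.44512396 0.2961008  0.034     ] [0.4009425  0.23050771 0.025     ] [0.45511508 0.18769552 0.05      ]
[[-1.000e-04 -9.719e-01  2.356e-01]
 [-4.000e-04  2.356e-01  9.719e-01]
 [-1.000e+00  0.000e+00 -4.000e-04]]
```

```bash
cat >> h.py <<'E'
def go(x,y,z,yaw=93.7):
    from plant import robot
    s=robot.read_state();R=Ro.from_rotvec(s["orientation"]).as_matrix()
    a=np.radians(yaw);Z=np.array([np.cos(a),np.sin(a),0]);X=np.array([0,0,-1.]);Rt=np.c_[X,np.cross(Z,X),Z]
    d=R.T@(np.array([x,y,z])-s["tool_pos"])*100
    w=np.degrees(Ro.from_matrix(R.T@Rt).as_rotvec())
    print("t",round(s["t"],2),"pos",s["tool_pos"].round(4),"F",s["force"].round(2),"open",round(s["opening"],4));print("d cm",d.round(2),"rot",w.round(2))
E
python3 -c "
from h import *
go(.391,.358,.12)"
```

```text
t 0.35 pos [0.1413 0.583  0.2184] F [ 0.34  0.68 -0.57] open 0.0929
d cm [  9.85 -29.57 -15.98] rot [-1.733e+01 -2.000e-02 -1.000e-02]
```

Request:
jog_arm([
  [9.85,-29.57,-15.98,-17.3,0,0,0.4],
  [9.85,-29.57,-15.98,-17.3,0,0,0.4],
  [9.85,-29.57,-15.98,-17.3,0,0,0.4],
  [9.85,-29.57,-15.98,-17.3,0,0,0.4],
  [9.85,-29.57,-15.98,-17.3,0,0,0.4],
], squeeze=10)

```text
t: 0.98
tool_pos: [0.364, 0.3822, 0.1309]
orientation: [-1.257, 1.178, 1.256]
force: [0.7, 0.2, 0.4]
opening: 0.0561
```

```bash
python3 -c "
from h import *
go(.391,.358,.08)"
```

```text
t 0.97 pos [0.364  0.3822 0.1309] F [0.7  0.18 0.39] open 0.0561
d cm [ 5.09 -2.54 -2.59] rot [-0.01  0.01  0.03]
```

Request:
jog_arm([
  [5.1,-2.55,-2.6,0,0,0,0.4],
  [5.1,-2.55,-2.6,0,0,0,0.4],
  [5.1,-2.55,-2.6,0,0,0,0.4],
])

```text
t: 1.35
tool_pos: [0.3911, 0.3582, 0.0804]
orientation: [-1.256, 1.178, 1.256]
force: [-1.1, 0.4, -0.3]
opening: 0.056
```

Run:
```python
from h import *
from plant import optics
go(.391,.358,.005)
W=optics.read_camera("wrist");cv2.imwrite("pics/w1.png",W["frame"][:,:,::-1])
print(proj(W,[.391,.358,.054]),proj(W,[.445,.296,.044]))
```

```text
t 1.35 pos [0.3911 0.3582 0.0804] F [-1.08  0.39 -0.28] open 0.056
d cm [ 7.54  0.01 -0.03] rot [-0.05  0.03  0.02]
[253.83973901 224.87543402] [164.12393155 284.37769785]
```

View pics/w1.png

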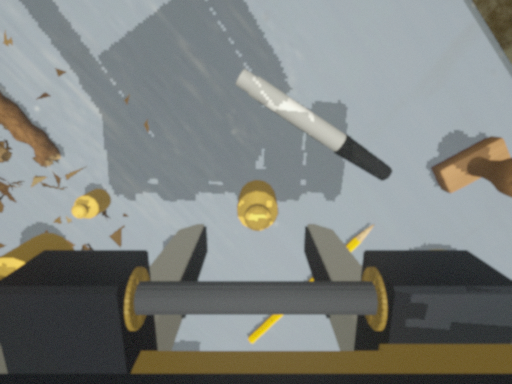

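Run:
```python
from h import *
from plant import optics,robot
W=optics.read_camera("wrist");T=optics.read_camera("top")
b,m=blobs(W,(225,165,290,240),(15,100,60),(35,255,255),10);print(b)
f=W["frame"][160:250,200:320];cv2.imwrite("pics/w2.png",cv2.resize(f,None,fx=5,fy=5,interpolation=2)[:,:,::-1])
for z in(.036,.044,.054):print(z,onz(W,257,211,z))
print("cam",ray(W,255,192))
for p in([.391,.358,.036],[.391,.358,0.054],[.391,.358,0.0]):print(proj(W,p))
s=robot.read_state();print(s["tool_pos"])
cv2.imwrite("pics/t1.png",cv2.resize(T["frame"][90:265,100:320],None,fx=3.4,fy=3.4,interpolation=2)[:,:,::-1])
```

```text
[(array([ 237,  180,   39,   49, 1519], dtype=int32), array([255.76036866, 204.46938776]))]
0.036 [0.38799538 0.36084942 0.036     ]
0.044 [0.3852954  0.36061456 0.044     ]
0.054 [0.38192044 0.36032098 0.054     ]
cam (array([0.31706165, 0.35467901, 0.24617615]), array([ 0.26203715,  0.01770803, -0.96489639]))
[252.72947777 214.75317775]
[252.56150503 223.88267898]
[252.99732611 200.19532884]
[0.3914385  0.35958724 0.08176106]
```

View pics/w2.png

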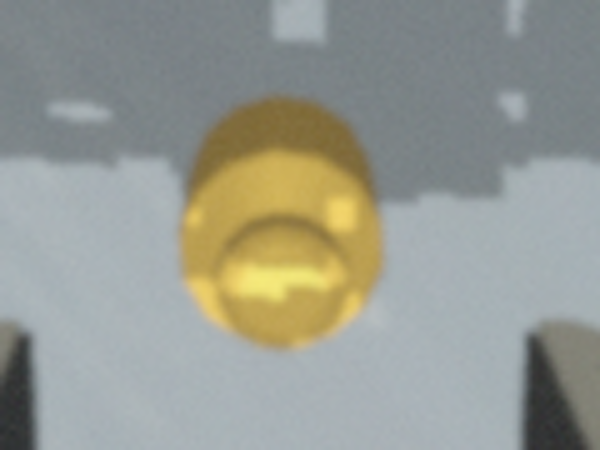

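View pics/t1.png

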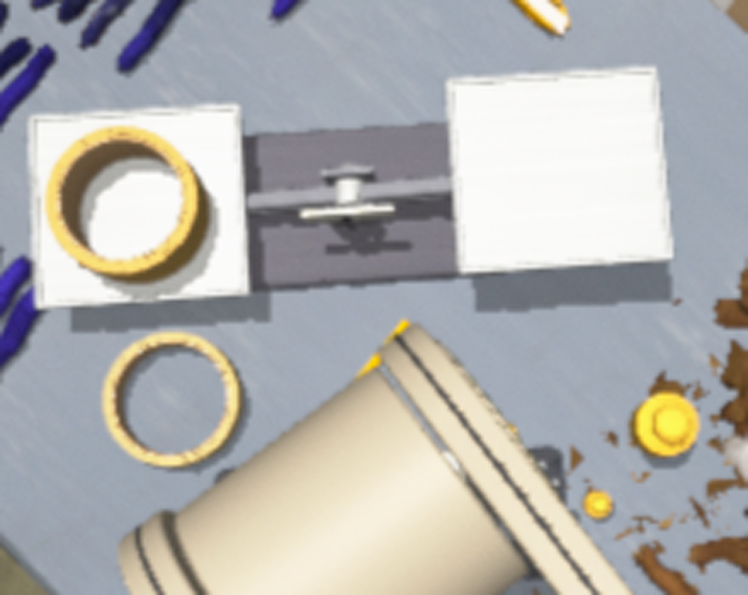

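The wrist picture has the 200 g knob at (257,216). That agrees with the top and scene fix to about 3 mm, so the weight is between the fingers. I'll descend and grip.

Request:
jog_arm([
  [4.5,0.15,0,0,0,0,0.4],
  [7.6,0.15,0,0,0,0,0.4],
  [7.6,0.15,0,0,0,0,0.4],
  [7.6,0.15,0,0,0,0,0.8],
  [7.6,0.15,0,0,0,0,0.8],
], squeeze=12)

```text
t: 2.12
tool_pos: [0.3914, 0.361, 0.008]
orientation: [-1.257, 1.17, 1.256]
force: [0.4, -0.1, 0.5]
opening: 0.0406
```

```bash
python3 -c "
from h import *
go(.39,.358,.15)"
```

```text
t 2.12 pos [0.3914 0.361  0.008 ] F [ 0.38 -0.11  0.47] open 0.0406
d cm [-14.2    0.08  -0.23] rot [0.1  0.23 0.34]
```

Request:
jog_arm([
  [0.2,0.1,-0.1,0,0,0,0.8],
  [0.2,0.1,-0.1,0,0,0,0.8],
  [0.2,0.1,-0.1,0,0,0,0.8],
])

```text
t: 2.5
tool_pos: [0.3915, 0.3606, 0.0074]
orientation: [-1.257, 1.168, 1.255]
force: [-1.2, -0.4, 6.1]
opening: 0.0295
```

```bash
python3 -c "
from h import *
go(.39,.358,.15)"
```

```text
t 2.5 pos [0.3915 0.3606 0.0074] F [-1.22 -0.44  6.09] open 0.0295
d cm [-14.27   0.05  -0.17] rot [0.09 0.3  0.44]
```

Request:
jog_arm([
  [-6,0,0,0,0,0,0.8],
  [-12,0,0,0,0,0,0.8],
  [-14.3,0,0,0,0,0,0.8],
  [-14.3,0,0,0,0,0,0.8],
], squeeze=20)

```text
t: 3.0
tool_pos: [0.3917, 0.3606, 0.1527]
orientation: [-1.257, 1.163, 1.253]
force: [-0.0, -0.1, -2.5]
opening: 0.0295
```

Run:
```python
from h import *
from plant import optics
c=np.array([.619,.258]);ey=np.array([-.065,.998]);ex=np.array([.998,.065])
print("200 spot",c+.022*ex,"100 spot",c-.025*ex)
go(*(c+.022*ex),.15)
W=optics.read_camera("wrist");cv2.imwrite("pics/w3.png",W["frame"][:,:,::-1])
S=optics.read_camera("scene");cv2.imwrite("pics/s3.png",cv2.resize(S["frame"][100:280,120:370],None,fx=3,fy=3,interpolation=2)[:,:,::-1])
```

```text
200 spot [0.640956 0.25943 ] 100 spot [0.59405  0.256375]
t 3.0 pos [0.3917 0.3606 0.1527] F [-0.04 -0.13 -2.48] open 0.0295
d cm [  0.47 -24.2  -11.75] rot [0.08 0.45 0.67]
```

View pics/w3.png

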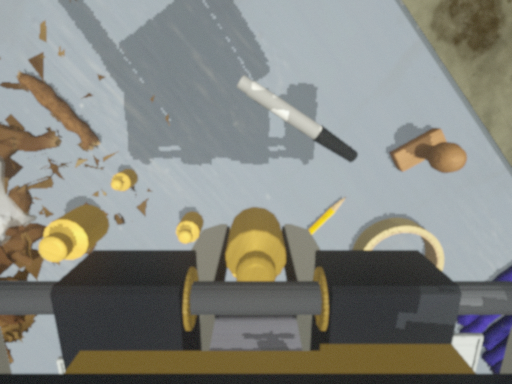

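View pics/s3.png

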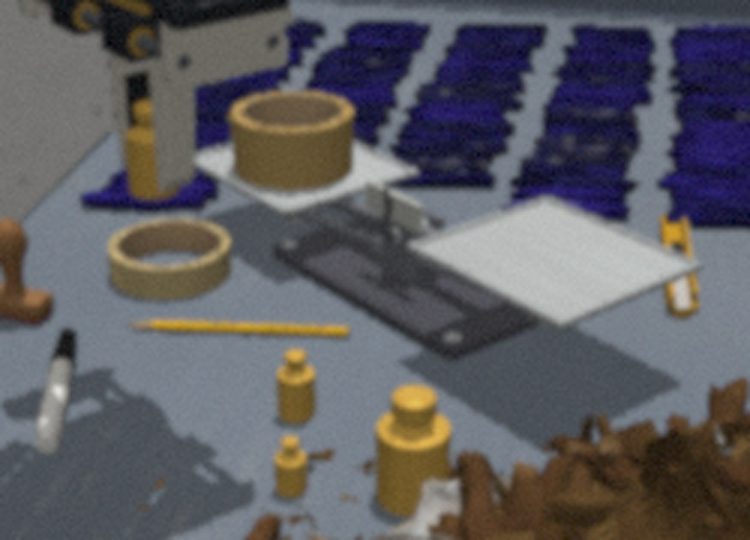

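Request:
jog_arm([
  [0.4,-24.2,-11.75,0.1,0.4,0.7,0.8],
  [0.4,-24.2,-11.75,0.1,0.4,0.7,0.8],
  [0.4,-24.2,-11.75,0.1,0.4,0.7,0.8],
  [0.4,-24.2,-11.75,0.1,0.4,0.7,0.8],
  [0.4,-24.2,-11.75,0.1,0.4,0.7,0.8],
])

```text
t: 3.72
tool_pos: [0.6403, 0.2548, 0.1414]
orientation: [-1.253, 1.191, 1.26]
force: [-0.7, -0.1, -2.3]
opening: 0.0296
```

Run:
```python
from h import *
go(.641,.2594,.1)
```

```text
t 3.73 pos [0.6403 0.2548 0.1414] F [-0.72 -0.08 -2.26] open 0.0296
d cm [ 4.13 -0.15  0.48] rot [-0.2  -0.26 -0.61]
```

Request:
jog_arm([
  [4.1,-0.15,0.5,0,0,-0.4,0.8],
  [4.1,-0.15,0.5,0,0,-0.4,0.8],
  [4.1,-0.15,0.5,0,0,-0.4,0.8],
])

```text
t: 4.1
tool_pos: [0.6399, 0.2595, 0.0993]
orientation: [-1.256, 1.188, 1.257]
force: [0.9, -0.1, -1.8]
opening: 0.0296
```

Run:
```python
from h import *
from plant import optics
go(.641,.2594,.0875)
S=optics.read_camera("scene");cv2.imwrite("pics/s4.png",cv2.resize(S["frame"][100:250,200:390],None,fx=4,fy=4,interpolation=2)[:,:,::-1])
go(.641,.2594,.0875)
```

```text
t 4.1 pos [0.6399 0.2595 0.0993] F [ 0.94 -0.06 -1.84] open 0.0296
d cm [ 1.18 -0.12 -0.02] rot [-0.17 -0.3  -0.37]
t 4.15 pos [0.6409 0.26   0.1011] F [ 0.19  0.39 -0.46] open 0.0297
d cm [ 1.36 -0.01 -0.05] rot [-0.16 -0.26 -0.2 ]
```

View pics/s4.png

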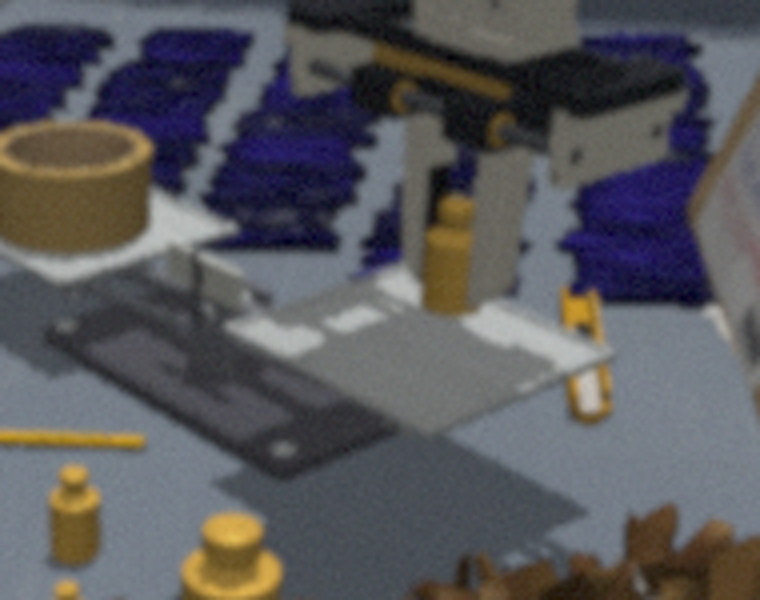

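Request:
jog_arm([
  [0.7,0,0,0,0,-0.2,0.8],
  [1.2,0,0,0,0,-0.2,0.8],
  [1.2,0,0,0,0,-0.2,0.8],
])

```text
t: 4.53
tool_pos: [0.6405, 0.2599, 0.0887]
orientation: [-1.258, 1.183, 1.253]
force: [-0.8, -0.7, -2.6]
opening: 0.029
```

Run:
```python
from h import *
from plant import optics
go(.641,.2594,.0865)
S=optics.read_camera("scene");cv2.imwrite("pics/s5.png",cv2.resize(S["frame"][100:250,200:390],None,fx=4,fy=4,interpolation=2)[:,:,::-1])
```

```text
t 4.53 pos [0.6405 0.2599 0.0887] F [-0.79 -0.7  -2.55] open 0.029
d cm [ 0.22 -0.05 -0.05] rot [-0.15 -0.27 -0.04]
```

View pics/s5.png

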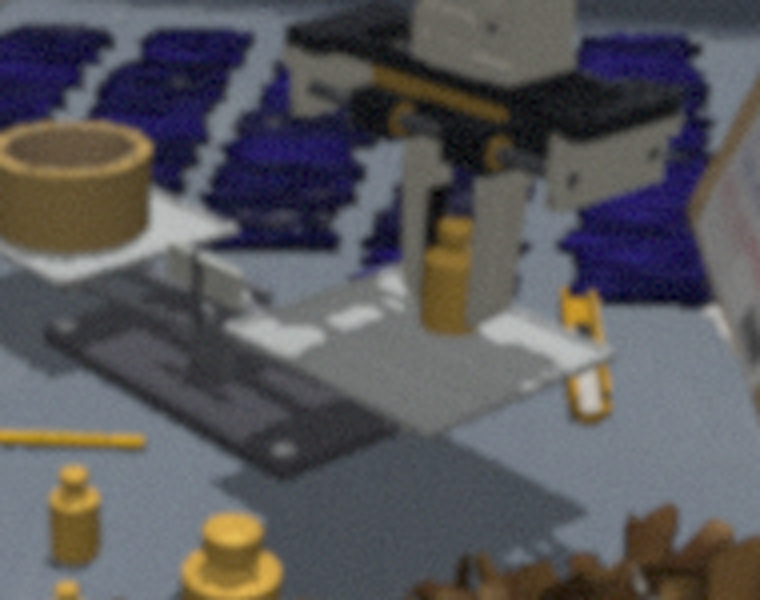

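Run:
```python
from h import *
from plant import optics
S=optics.read_camera("scene")
a=np.linspace(0,6.28,60)
for z in(.074,.077,.080,.083):
    p=np.array([proj(S,[.640+.015*np.cos(t),.26+.015*np.sin(t),z]) for t in a])
    q=((p-[200,100]+.5)*4-.5); i=q[:,1].argmax();print(z,q[i].round(1),q[:,0].min(),q[:,0].max())
h=cv2.cvtColor(S["frame"],cv2.COLOR_RGB2HSV)
for r in range(176,188):print(r,h[r,308:316].tolist()[0:8:3])
```

```text
0.074 [455.5 348.6] 419.3600670540425 480.6197264016455
0.077 [455.9 343. ] 419.7512237108808 481.1062829405205
0.08 [456.4 337.4] 420.1435827198054 481.5943393767391
0.083 [456.8 331.8] 420.537149633102 482.08390265656
176 [[20, 174, 104], [21, 170, 105], [20, 171, 109]]
177 [[20, 169, 98], [19, 158, 110], [20, 165, 113]]
178 [[20, 156, 103], [23, 167, 107], [20, 155, 110]]
179 [[20, 172, 104], [20, 162, 112], [21, 163, 108]]
180 [[21, 174, 101], [20, 163, 108], [20, 157, 112]]
181 [[21, 141, 103], [20, 153, 110], [21, 155, 112]]
182 [[20, 98, 104], [19, 136, 109], [19, 137, 112]]
183 [[24, 34, 106], [20, 83, 111], [19, 83, 111]]
184 [[38, 9, 115], [25, 28, 109], [25, 28, 111]]
185 [[83, 9, 118], [30, 4, 115], [45, 4, 118]]
186 [[90, 2, 116], [90, 4, 116], [90, 7, 116]]
187 [[70, 7, 114], [120, 4, 121], [90, 2, 118]]
```

Request:
jog_arm([
  [0.25,0,0,0,0,0,0.8],
  [0.25,0,0,0,0,0,0.8],
  [0.25,0,0,0,0,0,0.8],
])

```text
t: 5.0
tool_pos: [0.6408, 0.2599, 0.0866]
orientation: [-1.258, 1.183, 1.252]
force: [0.1, 0.5, -1.4]
opening: 0.0293
```

```bash
cat >> h.py <<'E'
def bot(S,x,y):
    h=cv2.cvtColor(S["frame"],cv2.COLOR_RGB2HSV);c=proj(S,[x,y,.08]);u=int(c[0]);v=int(c[1])
    for r in range(v-3,v+9):print(r,h[r,u-3:u+3,1].mean().round(0),end=' ; ')
    print()
E
python3 - <<'E'
from h import *
from plant import optics
go(.641,.2594,.0845)
S=optics.read_camera("scene");bot(S,.64,.26);go(.641,.2594,.0845)
cv2.imwrite("pics/s6.png",cv2.resize(S["frame"][100:250,200:390],None,fx=4,fy=4,interpolation=2)[:,:,::-1])
E
```

```text
t 5.0 pos [0.6408 0.2599 0.0866] F [ 0.08  0.52 -1.41] open 0.0293
d cm [ 0.21 -0.01 -0.05] rot [-0.16 -0.26 -0.01]
177 160.0 ; 178 164.0 ; 179 162.0 ; 180 162.0 ; 181 163.0 ; 182 160.0 ; 183 137.0 ; 184 82.0 ; 185 25.0 ; 186 5.0 ; 187 8.0 ; 188 7.0 ; 
t 5.05 pos [0.6409 0.2599 0.0867] F [-0.63  0.38 -1.7 ] open 0.0295
d cm [ 0.22 -0.01 -0.05] rot [-0.16 -0.26  0.  ]
```

View pics/s6.png

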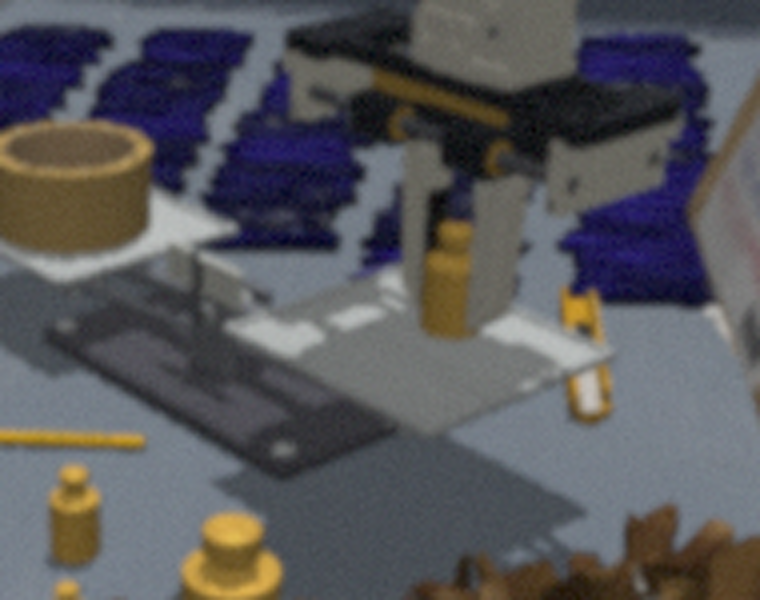

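Request:
jog_arm([
  [0.15,0,0,0,0,0,0.8],
  [0.15,0,0,0,0,0,0.8],
])

```text
t: 5.3
tool_pos: [0.6409, 0.2599, 0.0852]
orientation: [-1.258, 1.182, 1.252]
force: [0.6, 0.1, -2.3]
opening: 0.0296
```

Run:
```python
from h import *
from plant import optics
go(.641,.2594,.0845)
S=optics.read_camera("scene");bot(S,.64,.26);go(.641,.2594,.0845)
```

```text
t 5.3 pos [0.6409 0.2599 0.0852] F [ 0.56  0.06 -2.3 ] open 0.0296
d cm [ 0.07 -0.   -0.05] rot [-0.16 -0.26  0.01]
177 165.0 ; 178 163.0 ; 179 164.0 ; 180 165.0 ; 181 164.0 ; 182 166.0 ; 183 156.0 ; 184 121.0 ; 185 58.0 ; 186 13.0 ; 187 6.0 ; 188 6.0 ; 
t 5.35 pos [0.6409 0.2599 0.0852] F [-0.2  -0.17 -1.03] open 0.0292
d cm [ 0.07 -0.01 -0.05] rot [-0.16 -0.26  0.  ]
```

Request:
jog_arm([
  [0.1,0,0,0,0,0,0.8],
  [0.1,0,0,0,0,0,0.8],
])

```text
t: 5.6
tool_pos: [0.6409, 0.2598, 0.0844]
orientation: [-1.258, 1.183, 1.252]
force: [-1.7, -0.4, 0.8]
opening: 0.0297
```

Run:
```python
from h import *
from plant import optics
S=optics.read_camera("scene");bot(S,.64,.26);go(.641,.2594,.0845)
F=[]
from plant import robot
for i in range(8):
    optics.read_camera("scene");F.append(robot.read_state()["force"][2])
print(np.round(F,1),np.mean(F))
cv2.imwrite("pics/s7.png",cv2.resize(S["frame"][100:250,200:390],None,fx=4,fy=4,interpolation=2)[:,:,::-1])
```

```text
177 164.0 ; 178 161.0 ; 179 162.0 ; 180 163.0 ; 181 165.0 ; 182 168.0 ; 183 164.0 ; 184 140.0 ; 185 83.0 ; 186 29.0 ; 187 5.0 ; 188 6.0 ; 
t 5.65 pos [0.6409 0.2598 0.0844] F [-1.44 -1.59  1.46] open 0.0294
d cm [-0.01 -0.   -0.04] rot [-0.17 -0.26  0.01]
[ 1.4  0.7  0.6 -0.4  1.1  0.2  1.3  1.2] 0.7765378202899205
```

View pics/s7.png

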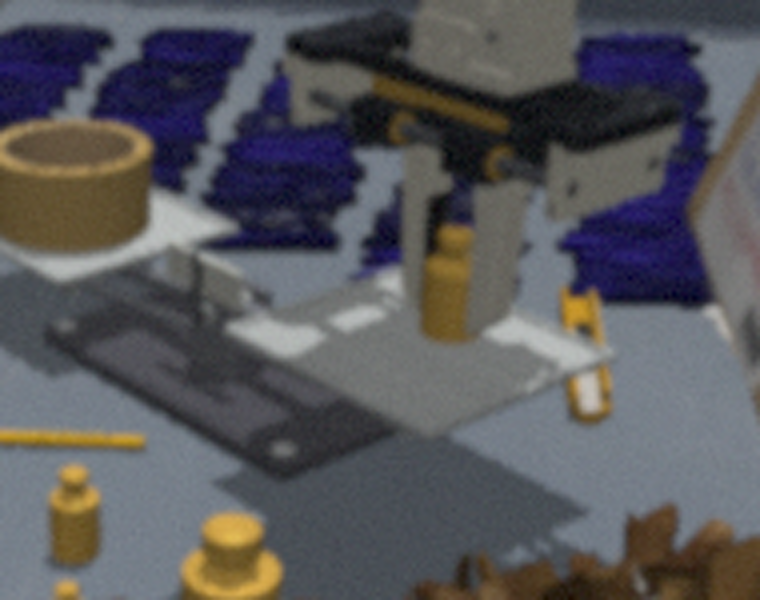

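The force rose from about −2 N to +0.8 N, so the weight has touched the pan. I'll release it and retreat.

Request:
jog_arm([
  [0,0,0,0,0,0,0.63],
  [0,0,0,0,0,0,0.55],
  [0,0,0,0,0,0,0.5],
  [0,0,0,0,0,0,0.45],
  [0,0,0,0,0,0,0.45],
])

```text
t: 6.68
tool_pos: [0.6409, 0.2599, 0.0842]
orientation: [-1.258, 1.183, 1.252]
force: [-0.2, 0.0, 0.1]
opening: 0.051
```

Request:
jog_arm([
  [-2.5,0,0,0,0,0,0.45],
  [-7,0,0,0,0,0,0.45],
  [-10,0,0,0,0,0,0.4],
  [-10,0,0,0,0,0,0.4],
])

```text
t: 7.18
tool_pos: [0.6429, 0.261, 0.1885]
orientation: [-1.26, 1.176, 1.248]
force: [0.1, 0.6, -0.1]
opening: 0.0556
```

Run:
```python
from h import *
from plant import optics
go(.4445,.296,.12)
S=optics.read_camera("scene")
cv2.imwrite("pics/s8.png",cv2.resize(S["frame"][100:250,200:390],None,fx=4,fy=4,interpolation=2)[:,:,::-1])
```

```text
t 7.17 pos [0.6429 0.261  0.1885] F [ 0.14  0.6  -0.11] open 0.0556
d cm [ 6.7  19.64  4.74] rot [-0.16 -0.16  0.38]
```

View pics/s8.png

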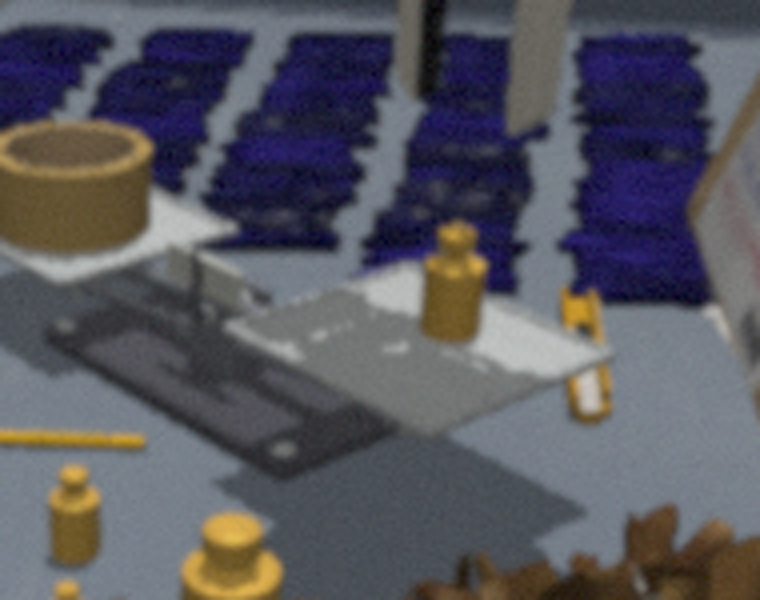

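The 200 g weight is standing on the pan. Next is the 100 g.

Request:
jog_arm([
  [1,6.2,1.5,0,0,0,0.5],
  [5,12,3,0,0,0,0.5],
  [8.5,19.64,4.74,0,0,0.4,0.5],
  [8.5,19.64,4.74,0,0,0.4,0.5],
  [8.5,19.64,4.74,0,0,0.4,0.5],
])

```text
t: 7.85
tool_pos: [0.4389, 0.2947, 0.0963]
orientation: [-1.256, 1.191, 1.26]
force: [0.2, -0.2, -0.8]
opening: 0.0461
```

Request:
jog_arm([
  [0,0,0,0,0,0,0.5],
])

```text
t: 7.98
tool_pos: [0.4395, 0.2946, 0.0962]
orientation: [-1.257, 1.19, 1.26]
force: [0.5, 0.7, -0.1]
opening: 0.0467
```

Run:
```python
from h import *
from plant import optics
W=optics.read_camera("wrist");go(.4445,.296,.006)
for z in(.03,.035,.04):print(proj(W,[.4445,.296,z]))
b,m=blobs(W,(215,165,300,240),(15,100,60),(35,255,255),10);print(b)
cv2.imwrite("pics/w8.png",W["frame"][:,:,::-1])
```

```text
t 8.03 pos [0.4392 0.2944 0.0959] F [-0.89  0.53 -0.73] open 0.0463
d cm [ 8.98 -0.63  0.19] rot [-0.06 -0.39 -0.61]
[256.26511544 213.40701921]
[256.24491014 215.48160967]
[256.22387073 217.64184237]
[(array([245, 189,  28,  35, 791], dtype=int32), array([258.53223767, 206.19721871]))]
```

View pics/w8.png

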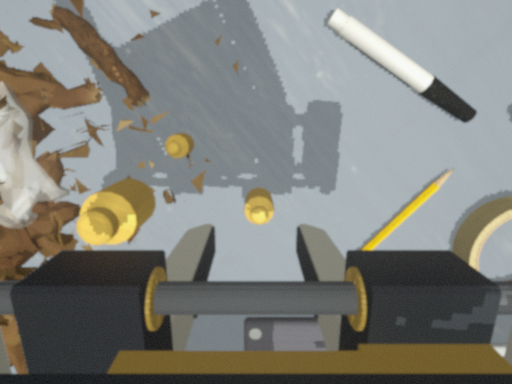

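Request:
jog_arm([
  [4.5,-0.5,0.2,0,-0.3,-0.5,0.5],
  [8.8,-0.5,0.2,0,-0.3,-0.5,0.5],
  [8.8,-0.5,0.2,0,-0.3,-0.5,0.5],
  [8.8,-0.5,0.2,0,-0.3,-0.5,0.5],
])

```text
t: 8.52
tool_pos: [0.4446, 0.2964, 0.0094]
orientation: [-1.256, 1.18, 1.255]
force: [0.2, -0.3, 0.8]
opening: 0.0465
```

Run:
```python
from h import *
go(.4435,.296,.0065)
```

```text
t 8.53 pos [0.4446 0.2964 0.0094] F [ 0.18 -0.29  0.77] open 0.0465
d cm [ 0.29  0.11 -0.03] rot [-0.09 -0.05 -0.02]
```

Request:
jog_arm([
  [0.3,0.1,0,0,0,0,0.6],
  [0.3,0.1,0,0,0,0,0.9],
  [0.3,0.1,0,0,0,0,0.9],
  [0.3,0.1,0,0,0,0,0.9],
  [0.3,0.1,0,0,0,0,0.9],
], squeeze=12)

```text
t: 9.15
tool_pos: [0.4443, 0.2967, 0.0074]
orientation: [-1.256, 1.178, 1.255]
force: [-0.5, -0.3, 5.7]
opening: 0.0236
```

Run:
```python
from h import *
go(.4435,.296,.15)
```

```text
t 9.15 pos [0.4443 0.2967 0.0074] F [-0.54 -0.25  5.69] open 0.0236
d cm [-14.26   0.07  -0.07] rot [-0.09 -0.02  0.06]
```

Request:
jog_arm([
  [-6,0,0,0,0,0,0.9],
  [-12,0,0,0,0,0,0.9],
  [-14.3,0,0,0,0,0,0.9],
  [-14.3,0,0,0,0,0,0.9],
])

```text
t: 9.65
tool_pos: [0.4455, 0.2975, 0.1526]
orientation: [-1.257, 1.174, 1.253]
force: [0.6, 0.6, -1.4]
opening: 0.0232
```

Run:
```python
from h import *
go(.592,.2564,.14)
```

```text
t 9.65 pos [0.4455 0.2975 0.1526] F [ 0.57  0.62 -1.39] open 0.0232
d cm [  1.32 -14.36  -5.03] rot [-0.08  0.09  0.29]
```

Request:
jog_arm([
  [0,-6,-2.2,0,0,0,0.9],
  [0.5,-12,-4,0,0,0.3,0.9],
  [1.2,-14.2,-5,0,0,0.3,0.9],
  [1.2,-14.2,-5,0,0,0.3,0.9],
  [1.2,-14.2,-5,0,0,0.3,0.9],
])

```text
t: 10.28
tool_pos: [0.5888, 0.2565, 0.1391]
orientation: [-1.253, 1.181, 1.259]
force: [-0.4, 0.6, -0.5]
opening: 0.0233
```

Run:
```python
from h import *
go(.592,.2564,.095)
```

```text
t 10.28 pos [0.5888 0.2565 0.1391] F [-0.36  0.63 -0.55] open 0.0233
d cm [ 4.41 -0.33 -0.03] rot [-0.08  0.05 -0.21]
```

Request:
jog_arm([
  [2.5,-0.3,0,0,0,0,0.9],
  [4.4,-0.3,0,0,0,0,0.9],
  [4.4,-0.3,0,0,0,0,0.9],
  [4.4,-0.3,0,0,0,0,0.9],
])

```text
t: 10.78
tool_pos: [0.5916, 0.2571, 0.0958]
orientation: [-1.254, 1.18, 1.259]
force: [-0.1, -0.4, -0.7]
opening: 0.0238
```

Run:
```python
from h import *
from plant import optics
go(.592,.2564,.0865)
S=optics.read_camera("scene");W=optics.read_camera("wrist");cv2.imwrite("pics/w9.png",W["frame"][:,:,::-1])
cv2.imwrite("pics/s9.png",cv2.resize(S["frame"][100:250,200:390],None,fx=4,fy=4,interpolation=2)[:,:,::-1])
```

```text
t 10.78 pos [0.5916 0.2571 0.0958] F [-0.15 -0.38 -0.69] open 0.0238
d cm [ 0.93 -0.04 -0.07] rot [-0.06  0.07 -0.18]
```

View pics/s9.png

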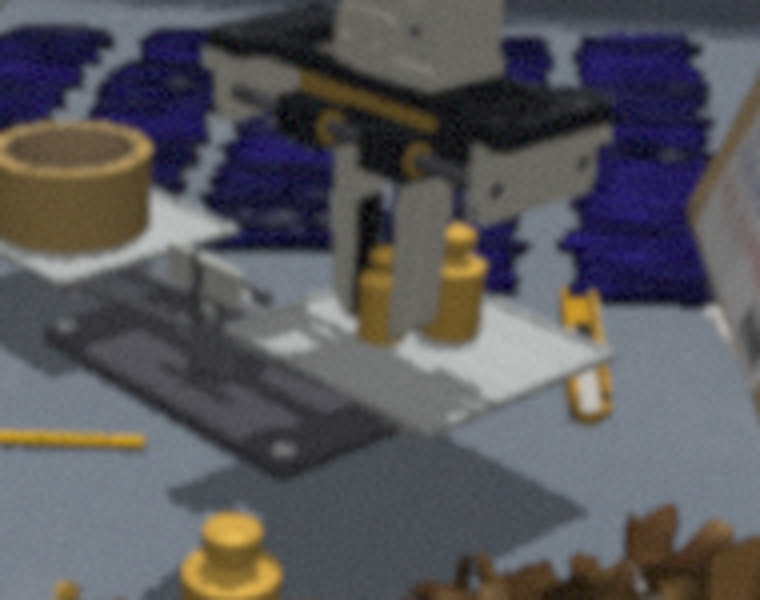

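View pics/w9.png

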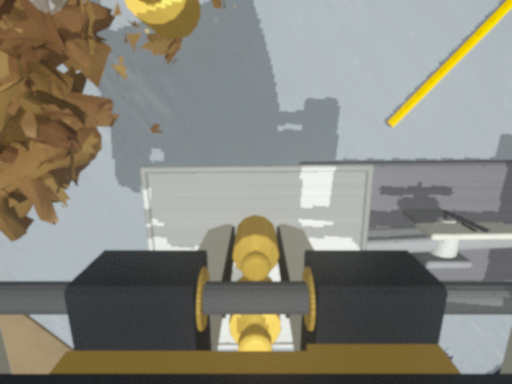

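Request:
jog_arm([
  [0.5,0,0,0,0,0,0.9],
  [0.9,0,0,0,0,0,0.9],
  [0.9,0,0,0,0,0,0.9],
  [0.9,0,0,0,0,0,0.9],
])

```text
t: 11.38
tool_pos: [0.5922, 0.257, 0.0874]
orientation: [-1.254, 1.179, 1.258]
force: [-0.6, -0.6, -2.3]
opening: 0.0236
```

```bash
cat >> h.py <<'E'
def F(n=8):
    from plant import robot,optics
    f=[]
    for i in range(n):
        S=optics.read_camera("scene");f.append(robot.read_state()["force"][2])
    print("Fz",np.mean(f).round(2));return S
E
python3 - <<'E'
from h import *
S=F();bot(S,.592,.257);go(.592,.2564,.0845)
cv2.imwrite("pics/s10.png",cv2.resize(S["frame"][100:250,200:390],None,fx=4,fy=4,interpolation=2)[:,:,::-1])
E
```

```text
Fz -1.31
184 154.0 ; 185 158.0 ; 186 156.0 ; 187 153.0 ; 188 146.0 ; 189 100.0 ; 190 42.0 ; 191 10.0 ; 192 7.0 ; 193 8.0 ; 194 6.0 ; 195 4.0 ; 
t 11.78 pos [0.5923 0.2571 0.0876] F [-0.45  0.69 -0.7 ] open 0.0236
d cm [ 0.31  0.04 -0.07] rot [-0.08  0.09 -0.09]
```

View pics/s10.png

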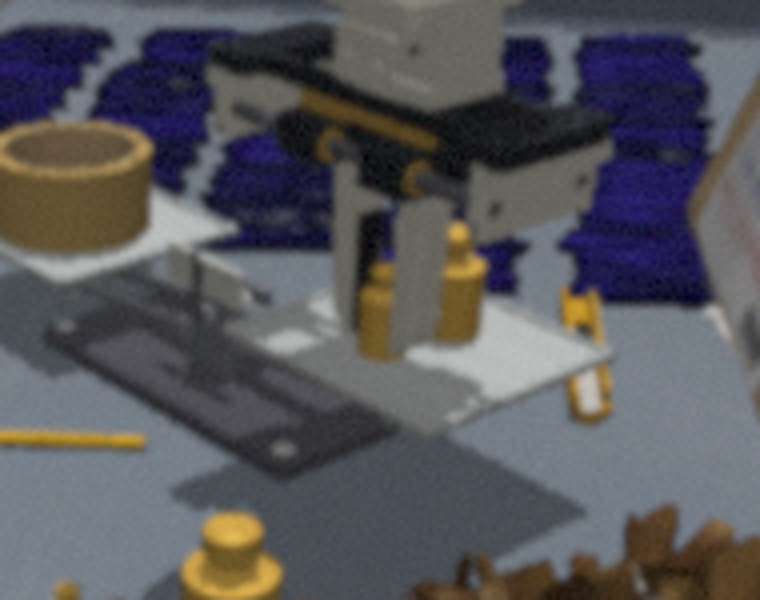

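Still hanging at −1.3 N. I'll go 2.5 mm lower.

Request:
jog_arm([
  [0.25,0,0,0,0,0,0.9],
  [0.25,0,0,0,0,0,0.9],
  [0.25,0,0,0,0,0,0.9],
])

```text
t: 12.15
tool_pos: [0.5923, 0.2571, 0.085]
orientation: [-1.254, 1.179, 1.258]
force: [0.3, 0.7, -2.0]
opening: 0.0236
```

Run:
```python
from h import *
S=F();bot(S,.592,.257);go(.592,.2564,.0845)
```

```text
Fz -1.16
184 157.0 ; 185 159.0 ; 186 154.0 ; 187 155.0 ; 188 156.0 ; 189 148.0 ; 190 107.0 ; 191 54.0 ; 192 12.0 ; 193 8.0 ; 194 6.0 ; 195 6.0 ; 
t 12.55 pos [0.5923 0.2571 0.0851] F [ 0.84  0.04 -0.8 ] open 0.0237
d cm [ 0.06  0.04 -0.07] rot [-0.07  0.09 -0.09]
```

Request:
jog_arm([
  [0.08,0,0,0,0,0,0.9],
  [0.08,0,0,0,0,0,0.9],
])

```text
t: 12.8
tool_pos: [0.5924, 0.2571, 0.0843]
orientation: [-1.254, 1.179, 1.258]
force: [-0.1, 0.2, 0.7]
opening: 0.0231
```

Run:
```python
from h import *
S=F();bot(S,.592,.257);go(.592,.2564,.0845)
```

```text
Fz -0.52
184 156.0 ; 185 158.0 ; 186 154.0 ; 187 153.0 ; 188 152.0 ; 189 147.0 ; 190 125.0 ; 191 72.0 ; 192 24.0 ; 193 5.0 ; 194 7.0 ; 195 6.0 ; 
t 13.2 pos [0.5924 0.2571 0.0843] F [ 0.08  0.23 -1.15] open 0.0233
d cm [-0.02  0.04 -0.07] rot [-0.07  0.09 -0.08]
```

The weight is just in contact, so I'll release gently.

Request:
jog_arm([
  [0,0,0,0,0,0,0.71],
  [0,0,0,0,0,0,0.67],
  [0,0,0,0,0,0,0.6],
  [0,0,0,0,0,0,0.5],
  [0,0,0,0,0,0,0.45],
])

```text
t: 13.82
tool_pos: [0.5924, 0.2571, 0.0843]
orientation: [-1.254, 1.179, 1.258]
force: [-0.2, 0.4, -0.2]
opening: 0.0496
```

Request:
jog_arm([
  [0,0,0,0,0,0,0.45],
  [0,0,0,0,0,0,0.45],
])

```text
t: 14.08
tool_pos: [0.5923, 0.2571, 0.0843]
orientation: [-1.254, 1.179, 1.258]
force: [-0.1, -0.5, -0.4]
opening: 0.0514
```

Run:
```python
from h import *
S=F(2);go(.592,.2564,.0845)
cv2.imwrite("pics/s11.png",cv2.resize(S["frame"][100:250,200:390],None,fx=4,fy=4,interpolation=2)[:,:,::-1])
```

```text
Fz -0.48
t 14.18 pos [0.5924 0.2571 0.0843] F [-0.82  0.49 -0.04] open 0.051
d cm [-0.02  0.04 -0.07] rot [-0.08  0.09 -0.09]
```

View pics/s11.png

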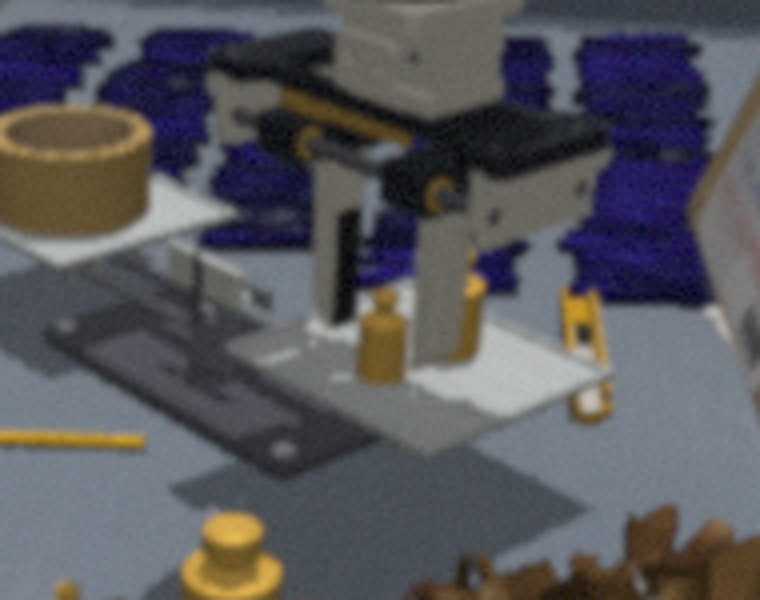

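The pan has sunk and both weights stand. I'll retreat upward, then move back off the pan.

Request:
jog_arm([
  [-2.5,0,0,0,0,0,0.45],
  [-7,0,0,0,0,0,0.45],
  [-12,0,0,0,0,0,0.45],
  [-15,4,0,0,0,0,0.45],
  [-15,10,0,0,0,0,0.45],
])

```text
t: 14.8
tool_pos: [0.4943, 0.251, 0.2383]
orientation: [-1.254, 1.173, 1.253]
force: [-0.3, 0.3, -0.1]
opening: 0.0512
```

Request:
jog_arm([
  [0,6,4,0,0,0,0.45],
  [0,11,9,0,0,0,0.45],
  [0,15,14,0,0,0,0.45],
  [0,15,14,0,0,0,0.45],
  [0,15,14,0,0,0,0.45],
])

```text
t: 15.42
tool_pos: [0.3354, 0.3819, 0.2382]
orientation: [-1.256, 1.171, 1.255]
force: [1.1, -0.5, -0.1]
opening: 0.051
```

Run:
```python
from h import *
from plant import optics
F(20)
S=optics.read_camera("scene");F(10);S2=F(10);T=optics.read_camera("top")
print("diff",cv2.absdiff(S["frame"],S2["frame"])[100:250,180:390].max(),cv2.absdiff(S["frame"],S2["frame"])[100:250,180:390].mean())
go(.5,.3,.2)
cv2.imwrite("pics/s12.png",cv2.resize(S2["frame"][120:250,180:360],None,fx=4.4,fy=4.4,interpolation=2)[:,:,::-1])
cv2.imwrite("pics/t12.png",cv2.resize(T["frame"][90:265,100:320],None,fx=3.4,fy=3.4,interpolation=2)[:,:,::-1])
```

```text
Fz 0.01
Fz -0.06
Fz -0.0
diff 24 2.7624444444444443
t 17.52 pos [0.3358 0.3814 0.238 ] F [-0.44  0.21  0.99] open 0.0513
d cm [  3.85 -15.86  -9.16] rot [-0.13  0.2   0.27]
```

View pics/s12.png

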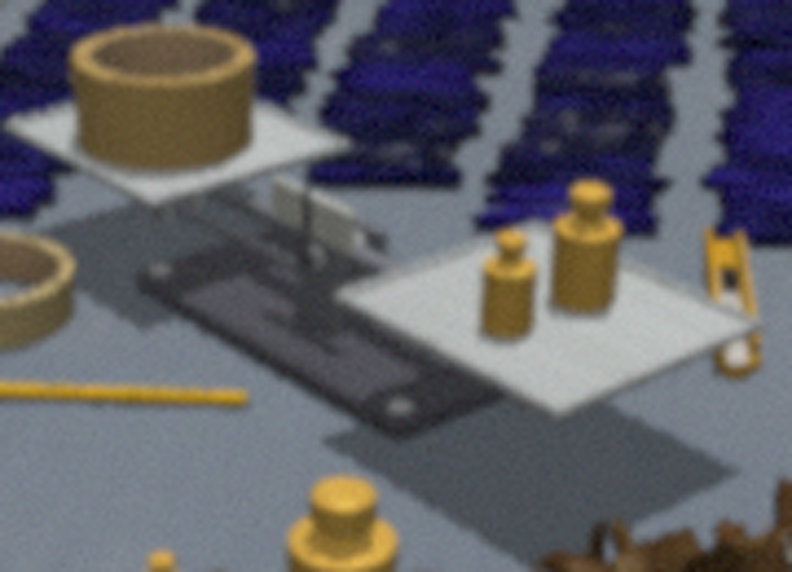

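View pics/t12.png

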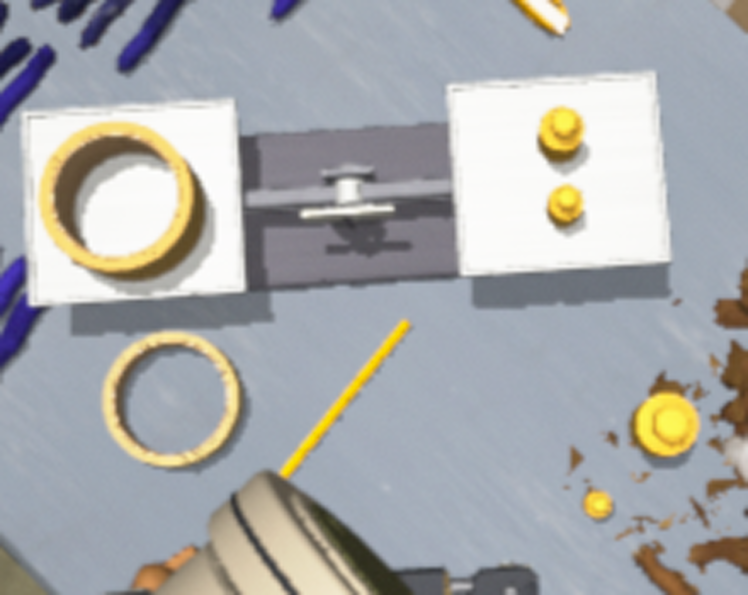

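Both weights stand well inside the pan and the gripper is clear. As a check on level, I'll triangulate pan corners in both views.

Run:
```python
from h import *
from plant import optics
T=optics.read_camera("top");S=optics.read_camera("scene")
tc=lambda p:((p[0]+.5)/3.4-.5+100,(p[1]+.5)/3.4-.5+90)
sc=lambda p:((p[0]+.5)/4.4-.5+180,(p[1]+.5)/4.4-.5+120)
for a,b in zip(((447,86),(655,73),(670,261),(461,276)),((545,224),(758,326),(562,413),(335,295))): print("R",tri(T,tc(a),S,sc(b)))
for a,b in zip(((234,99),(244,291),(31,305)),((350,145),(155,203),(2,122))): print("L",tri(T,tc(a),S,sc(b)))
for p in ((562,130),(566,203)): print(onz(T,*tc(p),.1))
```

```text
R (array([0.67958642, 0.33147689, 0.06560456]), np.float64(0.0025052112859667566))
R (array([0.68668728, 0.19414517, 0.06608601]), np.float64(0.004313472083645912))
R (array([0.56057902, 0.18462174, 0.06628232]), np.float64(3.840943210519084e-05))
R (array([0.54954888, 0.32311279, 0.06649576]), np.float64(0.0014583611238339297))
L (array([0.66899036, 0.47388837, 0.06274284]), np.float64(0.000941650962250754))
L (array([0.54049211, 0.46457726, 0.06314223]), np.float64(0.0001684157386571612))
L (array([0.52913597, 0.60210143, 0.06505325]), np.float64(0.0034436700065251452))
[0.63961412 0.25797419 0.1       ]
[0.59201742 0.25574775 0.1       ]
```

```bash
python3 -c "
from plant import ticket
print(ticket.close_job())"
```

```text
the job is handed in; nothing more can be done
None
```

I stood the 200 g and 100 g brass weights upright on the empty pan, about 48 mm apart and at most about 27 mm from its centre. I then drew the gripper clear and handed the job in at about 18 s of the 72 s allowed.

- **Level:** triangulating the pan corners put the weight pan at 66 mm and the roll pan at 64 mm. That is a tilt of roughly 0.01 rad, inside the 0.035 rad limit, so the roll agrees with 300 g to about 15 g.
- **At rest:** two pictures about 1 s apart differed by little more than image noise.
- **Gripper clear:** the tool force read about 0 N.
- **Checks that disagreed:** the wrist camera placed the weights about 3 mm from the other two views, and one far pan corner triangulated with a 4 mm ray gap. Neither affected the grasps or the placing.
- **Force reading:** each grasp on the bench showed a brief 6 N upward reading, which I did not explain.

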